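Lock the cutting die into its holder with two turnbuttons

ROBOT

A 6-joint arm with a two-finger parallel gripper is mounted at the origin on a cart in front of the work surface, level with it; the furniture and walls round the work are solid. World frame = base frame: x ahead of the robot, y to its left, z up, the work surface at z = 0. Lengths are in mm, angles in rad, forces in N, time in s.
With the tool pointing down it reaches from about 350 to 875 mm from the base axis. Payload 4.2 kg.
Tool frame: the origin (TCP) lies midway between the tips of the shut fingers; the grasp point (between the pads) lies 19 mm behind it (arm.tcp_to_grasp is the distance from the TCP to the grasp point, in mm); z points along the fingers, y is the line along which they close (so a half turn about z gives the same grasp; the last joint's range is limited). The gripper opens to 85 mm and grips with 20 to 120 N. Pads are 22 mm wide; open, the fingers measure 114 mm over their backs; the gripper's body (76 mm by 85 mm) begins 54 mm behind the grasp point. The pads swing forward as they close: fully open they stand 13 mm farther back than shut.
Start: joints at [1.411, 0.385, 0.008, 0, -1.194, -0.259], TCP at [254.132, 570.978, 231.312] pointing down, gripper open.
Joint ranges: [-3.14, 3.14], [-1.21, 2.06], [-1.07, 1.41], [-3.16, 2.05], [-2.99, -0.16], [-3.1, 3.1]. Speed limits (rad/s): [2.79, 2.79, 3.14, 3.14, 3.14, 3.14].

INTERFACE

Orientations are given as a unit quaternion [x, y, z, w].
In Python, from bench import arm, imaging, job, models gives the robot as it stands.
- The arm moves only by the tool arm_command, never from a script. Its argument "rows" is a list of rows, each an object with "grip": the opening, from 0 (shut) to 1 (fully open); "linear": the shift along the tool's x, y, z in mm, a list of three; "rot": the turn, a rotation vector about the tool's x, y, z in rad, a list of three. In form: [{"grip": grip, "linear": [tx, ty, tz], "rot": [rx, ry, rz]}, ...]. A call has 1 to 10 rows; each row is the pose to reach, as a shift and turn from the pose commanded when the call began, along the tool's axes at that moment; what a row does not reach only later rows make up. A row lasts 1/8 s, in which the tool goes at most 62.5 mm and 10.7 degrees, less where a joint would pass 70% of its speed; a pose out of reach is approached as far as the arm can. A call with a gripper value outside its range is refused whole. The fingers move at their own pace and stop on an object; the grip force is fixed at half the most. Time passes only in rows, so rows that repeat a pose let the fingers close. It gives the time, the measured TCP pose, the force, the opening and the grip force at its end, in the units of the state.
- arm.read_state(): the state, without advancing time (a new reading comes with each control period).
- imaging.get_image(name): name is "scene" or "top"; returns a dict with "frame" (420x560x3 uint8, red, green, blue), "fx", "fy", "cx", "cy" (pixels), "extrinsics" (4x4, takes a point from world to camera coordinates). Camera axes: x right, y down, z forward; pixel columns grow to the right and rows downward; lengths in mm; the calibration is good to about 2 mm. A picture is of the moment at which its call begins. There is no depth.
- job.job_done(): hands the job in; it is judged then, once.
Trained networks look in a picture, given as the dict that the camera call returned (one of the last four; its "shot" number tells which), for a name from the list of things; names that differ only in an ending like _2 or _b are one class to them, and where a whole thing is asked for, a point or a joint stands for the part that bears it (a point fixed in the world has none). Each returns a list of dicts, best first, with "score" (0 to 1); they miss things now and then, are a little off and sometimes report something else, mostly with a low value. They report only what shows in the picture. A call takes as long as a camera call.
- models.spot_in(picture, query): "rect" ([left, top, right, bottom] in pixels, round what is visible of it).
- models.tip_of(picture, query): "pixel" ([column, row] in pixels: a listed point, or the origin of a listed thing).
The state is a dict: "clock": time; "joints": joint angles; "joint_vel": joint speeds; "joint_efforts": joint torques, N m; "position": TCP position; "ee_rot": TCP orientation; "contact_force": force on the tool from outside, world axes, zero at the start; "wrist_torque": the same for the moment, N m; "gripper_width": finger opening in mm; "grasp_force": force on a finger pad.
Only numpy, scipy, OpenCV 4.12 (cv2) and the standard library are available. Lean on these libraries where they do the work, as an engineer would, in place of code of your own. Each camera call takes 0.05 s, during which the arm holds its last target. There are 200 camera calls.

TASK

The cutting die sticks part-way out of its holder on the bench. Push it along the holder until it is fully home against the back stop, then swing both turnbuttons at the front fully shut across its front edge so that it is locked in. Leave the tape roll, the oil can and the try square where they are.

Things in the scene. Friction and masses are not known exactly. Their poses are not given: they have to be found in the camera images.
- holder: fixed die holder: grey plate 306 x 250 x 10 mm (x, y, z) on the bench with two aluminium side rails, a back stop and two turnbuttons. Origin: centre of the plate's underside, at bench height. x points from the open front (robot side) to the back stop, y to the left, z up. Rails: inner faces at y +-78 mm, 16 mm wide, x -49 to +139 mm, top 28 mm above the bench.
- back_stop (a point): middle of the back stop's face that the die must meet, on the holder at x = +133 mm, y = 0, 19 mm above the bench (the stop's top is at 28 mm)
- die: loose cutting die, 186 x 150 x 30 mm, 0.3 to 0.6 kg: tan 21 mm board, steel rules and two pads on top. Origin: centre of its underside. It lies turned half round: its +x edge is the front edge, facing the robot. Starts between the rails (3 mm play each side) on the plate, drawn out 35 to 70 mm. Home: origin at holder x = +40 mm, front edge at x = -53 mm.
- die_front (a point): middle of the die's front face (93 mm from its origin, facing the robot), 20.5 mm above the bench; push here with closed fingers
- button_left (a joint): left turnbutton (seen from the robot), a dark steel bar on an upright pivot. 0 rad = shut (hard stop): bar across the slot, pointing to the middle. Opening grows clockwise seen from above: 1.57 points to the holder's -x (robot side), 2.5 is the outer stop. Starts open at 1.55 to 2.2. Stays where left; stiff, 0.05 N m (1 N at 65 mm from the pivot).
- button_right (a joint): right turnbutton (seen from the robot), a dark steel bar on an upright pivot. 0 rad = shut (hard stop): bar across the slot, pointing to the middle. Opening grows counter-clockwise seen from above: 1.57 points to the holder's -x (robot side), 2.5 is the outer stop. Starts open at 1.55 to 2.2. Stays where left; stiff, 0.05 N m (1 N at 65 mm from the pivot).
- button_left_pivot (a point): on the pivot axis, 24 mm above the bench; fixed at holder x -60, y +94 mm. The bar: from 10 mm behind to 84 mm ahead of the pivot; upright leg 10 mm thick, centred on the pivot line, 13 to 34 mm above the bench; on top a lip (34 to 41 mm high) reaching 10 mm past the leg to the holder's +x when shut, over the die. Outer face flat: push it with closed fingers. Screw head on the pivot, top 45 mm.
- button_right_pivot (a point): on the pivot axis, 24 mm above the bench; fixed at holder x -60, y -94 mm. The bar: from 10 mm behind to 84 mm ahead of the pivot; upright leg 10 mm thick, centred on the pivot line, 13 to 34 mm above the bench; on top a lip (34 to 41 mm high) reaching 10 mm past the leg to the holder's +x when shut, over the die. Outer face flat: push it with closed fingers. Screw head on the pivot, top 45 mm.
- button_left_tip (a point): middle of the left turnbutton's free end, 84 mm from its pivot, 24 mm above the bench
- button_right_tip (a point): middle of the right turnbutton's free end, 84 mm from its pivot, 24 mm above the bench
- tape_roll: roll of masking tape lying flat, 101 mm across, 24 mm high, left of the holder; origin: centre of its underside. Bystander.
- oil_can: small blue oil can with a thin spout, 62 x 67 x 144 mm, standing right of the holder towards the back; origin: centre of its underside. Bystander.
- try_square: try square lying flat, 110 x 170 x 12 mm, right of the holder; origin: centre of its underside, long blade along its y. Bystander.

How it is judged:
By the outcome, as a careful person would: the job done as asked, in the order asked, and still so for the second after the job is handed in, with the robot touching nothing.
It also fails if it takes over 56 s, if anything falls off the work surface, if the arm or the gripper's body presses on something with over 40 N, if the wrist force passes 120 N, or if a joint passes its speed limit or range.

## Working session

There is one attempt and no reset: what is moved stays moved. The work goes in short steps, Python scripts to look and compute and a tool call to move; the robot and the scene stay as the last step left them, time stands still between calls to the robot, and variables do not carry over. Pictures are saved under pics/ and viewed, at most 10 in all, crops included, and the job is handed in when it is done.

Besides the shell and the picture viewer there is one more tool, called after ">>>" as a command line: name --argument value ..., lists and objects as JSON in quotes. arm_command: Moves the arm, as the interface text tells. Its arguments: {"type":"object","properties":{"rows":{"type":"array"}},"required":["rows"]}

```bash
mkdir -p pics; cat > h.py <<'E'
import numpy as np, cv2
from bench import arm, imaging, job, models
def ray(p,px):
    E=np.array(p["extrinsics"]);R,t=E[:3,:3],E[:3,3]
    d=R.T@np.array([(px[0]-p["cx"])/p["fx"],(px[1]-p["cy"])/p["fy"],1.]);return -R.T@t,d
def at_z(p,px,z):
    c,d=ray(p,px);return c+d*(z-c[2])/d[2]
def proj(p,X):
    E=np.array(p["extrinsics"]);c=E[:3,:3]@np.array(X)+E[:3,3]
    return [p["fx"]*c[0]/c[2]+p["cx"],p["fy"]*c[1]/c[2]+p["cy"]]
def save(p,n,s=1): cv2.imwrite("pics/"+n,cv2.resize(p["frame"][:,:,::-1],None,fx=s,fy=s))
E
python3 - <<'E'
from h import *
Z=dict(holder=0,back_stop=19,die=0,die_front=20.5,button_left_pivot=24,button_right_pivot=24,button_left_tip=24,button_right_tip=24,tape_roll=0,oil_can=0,try_square=0)
for n in ["scene","top"]:
    p=imaging.get_image(n);save(p,n+"0.png",1.4)
    print(n,np.round(ray(p,[280,210]),2).tolist())
    for q,z in Z.items():
        for r in models.tip_of(p,q)[:2]: print(q,np.round(r["score"],2),np.round(r["pixel"],1),np.round(at_z(p,r["pixel"],z),0))
s=arm.read_state();print(s["position"],s["ee_rot"],s["clock"])
E
```

```text
scene [[188.22, -805.32, 732.52], [0.37, 0.71, -0.6]]
holder 0.97 [292.7 222.5] [636.   4.   0.]
back_stop 0.19 [277.2 167.1] [703. 208.  19.]
die 0.83 [294.8 218.3] [648.  15.   0.]
die_front 0.61 [256.  220.4] [555.  28.  20.]
button_left_pivot 0.94 [257. 195.] [598. 112.  24.]
button_right_pivot 0.89 [282.6 244.6] [566. -78.  24.]
button_left_tip 0.93 [223.8 194.6] [528. 153.  24.]
button_right_tip 0.78 [249.4 254.7] [491. -74.  24.]
tape_roll 0.58 [276.5 169.2] [710. 226.   0.]
oil_can 0.76 [360.  275.7] [ 672. -214.    0.]
try_square 0.65 [295.7 218.1] [651.  15.   0.]
top [[307.77, 5.09, 1411.68], [0.21, -0.01, -0.98]]
back_stop 0.57 [279.6 153.4] [771.  -4.  19.]
die 0.57 [274.2 198.7] [642.   9.   0.]
die_front 0.9 [266.9 224.9] [561.  27.  20.]
button_left_pivot 0.77 [235.3 209.3] [603. 117.  24.]
button_right_pivot 0.94 [302.4 221.1] [574. -71.  24.]
button_left_tip 0.51 [215.9 236.9] [524. 167.  24.]
button_right_tip 0.51 [303.8 251.3] [489. -76.  24.]
tape_roll 0.94 [195.6 173.9] [710. 238.   0.]
oil_can 0.69 [355. 190.] [ 673. -222.    0.]
try_square 0.68 [369.9 246.5] [ 510. -262.    0.]
try_square 0.46 [302.6 223. ] [573. -73.   0.]
[254.12341558 570.98123033 231.32635419] [ 9.78159206e-01 -2.07857084e-01  3.54955774e-06 -1.01086404e-05] 1.2
```

```bash
python3 - <<'E'
import cv2,numpy as np
a=cv2.imread("pics/scene0.png");b=cv2.imread("pics/top0.png")
f=lambda i,x,y,w,h:cv2.resize(i[int(y*1.4):int((y+h)*1.4),int(x*1.4):int((x+w)*1.4)],(400,400),interpolation=cv2.INTER_CUBIC)
cv2.imwrite("pics/c0.png",np.hstack([f(a,200,130,180,180),f(b,180,120,160,160)]))
E
```

```text
(no output)
```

View pics/c0.png

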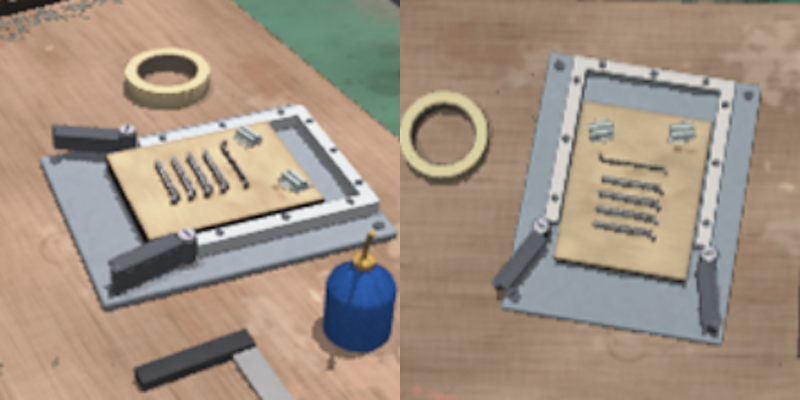

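View pics/top0.png

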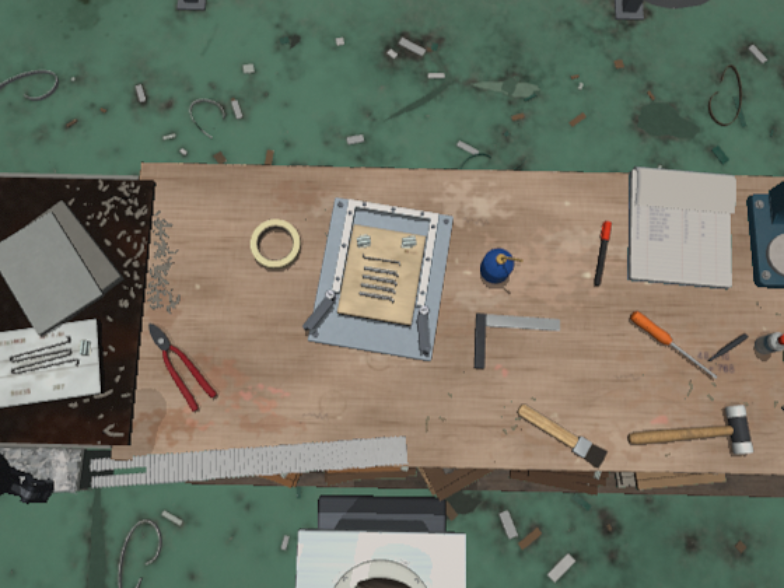

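```bash
python3 - <<'E'
from h import *
from scipy.optimize import least_squares
P={n:imaging.get_image(n) for n in ["scene","top"]}
obs=[("top",[153,125,10],(240.8,142)),("top",[153,-125,10],(324,156)),("top",[-153,-125,10],(308.8,256.8)),("top",[-153,125,10],(220.8,243.2)),
("top",[-60,94,24],(235.3,209.3)),("top",[-60,-94,24],(302.4,221.1)),("scene",[-60,94,24],(257,195)),("scene",[-60,-94,24],(282.6,244.6)),
("scene",[-153,125,10],(218,201.1)),("scene",[-153,-125,10],(248.2,267.3))]
def W(v,h):
    c,s=np.cos(v[2]),np.sin(v[2]);return [v[0]+c*h[0]-s*h[1],v[1]+s*h[0]+c*h[1],h[2]]
f=lambda v:np.concatenate([np.subtract(proj(P[n],W(v,h)),px) for n,h,px in obs])
r=least_squares(f,[640,8,-.1],loss="soft_l1",x_scale=[10,10,.1]);v=r.x
print(v);print(f(v).round(1).reshape(-1,2).tolist())
np.save("v.npy",v)
def H(w):
    d=np.array(w[:2])-v[:2];c,s=np.cos(v[2]),np.sin(v[2]);return np.round([c*d[0]+s*d[1],-s*d[0]+c*d[1]],0)
print("die_front",H(at_z(P["top"],(266.9,224.9),20.5)),H(at_z(P["scene"],(256,220.4),20.5)))
for k,n in [("button_left_tip",[(P["top"],(215.9,236.9)),(P["scene"],(223.8,194.6))]),("button_right_tip",[(P["top"],(303.8,251.3)),(P["scene"],(249.4,254.7))])]:
    for p,px in n:
        h=H(at_z(p,px,24));sg=1 if "left" in k else -1
        print(k,h,np.arctan2(-(h[0]+60),-sg*(h[1]-sg*94)))
# stand-in points in world
for h in [(-200,0),(-140,0),(-65,0),(-60,94),(-60,-94)]: print(h,np.round(W(v,[*h,0]),1))
s=arm.read_state();print(s["joints"],s["clock"])
E
```

```text
[ 6.44334538e+02  1.09161911e+01 -1.40758132e-01]
[[-1.0, -2.2], [0.7, -2.8], [0.2, 0.4], [-0.5, -0.7], [1.6, 1.7], [0.9, 0.8], [0.0, -0.0], [1.2, -2.1], [-1.1, -0.4], [-1.7, 0.1]]
die_front [-84.   5.] [-91.   4.]
button_left_tip [-141.  138.] 2.0684114484741256
button_left_tip [-135.  124.] 1.9513027039072615
button_right_tip [-141. -108.] 1.7419449322110787
button_right_tip [-140. -105.] 1.7074394892859837
(-200, 0) [446.3  39.    0. ]
(-140, 0) [505.7  30.6   0. ]
(-65, 0) [580.  20.   0.]
(-60, 94) [598.1 112.4   0. ]
(-60, -94) [571.7 -73.7   0. ]
[ 1.41057756e+00  3.84644027e-01  7.93810498e-03  7.42337901e-06
 -1.19403376e+00 -2.58566777e-01] 1.3
```

>>> arm_command --rows '[{"grip":0,"linear":[78,82,20],"rot":[0,0,-0.1]},{"grip":0,"linear":[118,122,40],"rot":[0,0,-0.2]},{"grip":0,"linear":[157,163,60],"rot":[0,0,-0.278]},{"grip":0,"linear":[196,204,80],"rot":[0,0,-0.278]},{"grip":0,"linear":[235,245,100],"rot":[0,0,-0.278]},{"grip":0,"linear":[274,286,120],"rot":[0,0,-0.278]},{"grip":0,"linear":[313,327,130],"rot":[0,0,-0.278]},{"grip":0,"linear":[352,368,130],"rot":[0,0,-0.278]},{"grip":0,"linear":[392,408,130],"rot":[0,0,-0.278]},{"grip":0,"linear":[392,408,130],"rot":[0,0,-0.278]}]'

```text
clock: 2.55
position: [446.9, 36.1, 101.3]
ee_rot: [0.997, -0.072, -0.0, 0.0]
contact_force: [-0.2, 0.0, -0.3]
gripper_width: -0.3
grasp_force: 0.0
```

>>> arm_command --rows '[{"grip":0,"linear":[0,-3,50],"rot":[0,0,0]},{"grip":0,"linear":[0,-3,83],"rot":[0,0,0]},{"grip":0,"linear":[20,-3,83],"rot":[0,0,0]},{"grip":0,"linear":[40,-3,83],"rot":[0,0,0]},{"grip":0,"linear":[60,-3,83],"rot":[0,0,0]},{"grip":0,"linear":[70,-3,83],"rot":[0,0,0]},{"grip":0,"linear":[80,-3,83],"rot":[0,0,0]},{"grip":0,"linear":[90,-3,83],"rot":[0,0,0]},{"grip":0,"linear":[98,-3,83],"rot":[0,0,0]},{"grip":0,"linear":[98,-3,83],"rot":[0,0,0]}]'

```text
clock: 3.8
position: [544.0, 28.0, 18.2]
ee_rot: [0.998, -0.071, 0.0, -0.0]
contact_force: [0.4, 0.5, -0.2]
gripper_width: -0.1
grasp_force: 0.0
```

>>> arm_command --rows '[{"grip":0,"linear":[5,2,0],"rot":[0,0,0]},{"grip":0,"linear":[10,3,0],"rot":[0,0,0]},{"grip":0,"linear":[14,3,0],"rot":[0,0,0]},{"grip":0,"linear":[18,3,0],"rot":[0,0,0]},{"grip":0,"linear":[22,3,0],"rot":[0,0,0]},{"grip":0,"linear":[26,3,0],"rot":[0,0,0]},{"grip":0,"linear":[28,3,0],"rot":[0,0,0]},{"grip":0,"linear":[30,3,0],"rot":[0,0,0]}]'

```text
clock: 4.8
position: [573.2, 20.8, 18.2]
ee_rot: [0.998, -0.07, -0.0, 0.0]
contact_force: [-1.1, 0.1, -2.0]
gripper_width: -0.0
grasp_force: 0.9
```

>>> arm_command --rows '[{"grip":0,"linear":[1.5,0,0],"rot":[0,0,0]},{"grip":0,"linear":[3,0,0],"rot":[0,0,0]},{"grip":0,"linear":[4,0,0],"rot":[0,0,0]},{"grip":0,"linear":[5,0,0],"rot":[0,0,0]}]'

```text
clock: 5.3
position: [578.1, 20.2, 18.3]
ee_rot: [0.998, -0.07, 0.0, 0.0]
contact_force: [-1.3, 0.6, -1.7]
gripper_width: -0.1
grasp_force: 0.9
```

>>> arm_command --rows '[{"grip":0,"linear":[1,0,0],"rot":[0,0,0]},{"grip":0,"linear":[2,0,0],"rot":[0,0,0]},{"grip":0,"linear":[3,0,0],"rot":[0,0,0]},{"grip":0,"linear":[4,0,0],"rot":[0,0,0]}]'

```text
clock: 5.8
position: [580.3, 19.8, 18.3]
ee_rot: [0.998, -0.071, -0.002, 0.0]
contact_force: [-7.0, 4.5, 4.1]
gripper_width: 0.1
grasp_force: 4.1
```

```bash
python3 - <<'E'
from h import *
v=np.load("v.npy")
s=arm.read_state();print(s["position"],s["contact_force"])
a=imaging.get_image("scene")["frame"][:,:,::-1];b=imaging.get_image("top")["frame"][:,:,::-1]
f=lambda i,x,y,w:cv2.resize(i[y:y+w,x:x+w],(400,400),interpolation=cv2.INTER_CUBIC)
cv2.imwrite("pics/c1.png",np.hstack([f(a,205,140,160),f(b,210,130,130)]))
E
```

```text
[580.30007224  19.75992832  18.27749306] [-6.96180767  4.49241934  4.12442571]
```

View pics/c1.png

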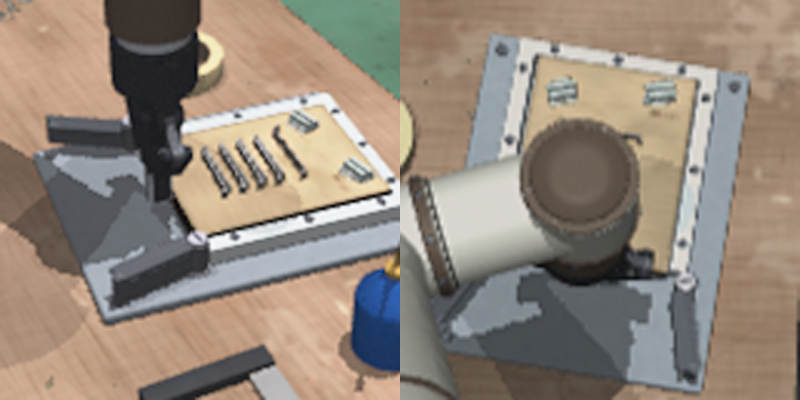

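The pictures show the die meeting the back stop: no gap at its far edge (top-view crop, row 55). The force is rising and the TCP has stalled, so I'll push slightly harder to confirm.

>>> arm_command --rows '[{"grip":0,"linear":[1.5,0,0],"rot":[0,0,0]},{"grip":0,"linear":[3,0,0],"rot":[0,0,0]},{"grip":0,"linear":[4,0,0],"rot":[0,0,0]},{"grip":0,"linear":[4,0,0],"rot":[0,0,0]}]'

```text
clock: 6.4
position: [580.4, 19.6, 18.3]
ee_rot: [0.997, -0.071, -0.006, 0.001]
contact_force: [-16.7, 8.6, 10.9]
gripper_width: -0.3
grasp_force: 8.3
```

>>> arm_command --rows '[{"grip":0,"linear":[-12,0,0],"rot":[0,0,0]},{"grip":0,"linear":[-35,0,0],"rot":[0,0,0]},{"grip":0,"linear":[-35,0,-55],"rot":[0,0,0]},{"grip":0,"linear":[-41,-50,-65],"rot":[0,0,0]},{"grip":0,"linear":[-41,-110,-65],"rot":[0,0,0]},{"grip":0,"linear":[-41,-160,-65],"rot":[0,0,0]},{"grip":0,"linear":[-41,-160,-65],"rot":[0,0,0]},{"grip":0,"linear":[-41,-160,-30],"rot":[0,0,0]},{"grip":0,"linear":[-41,-160,-2],"rot":[0,0,0]},{"grip":0,"linear":[-41,-160,-2],"rot":[0,0,0]}]'

```text
clock: 7.65
position: [566.8, 181.6, 18.6]
ee_rot: [0.997, -0.071, -0.001, 0.001]
contact_force: [-0.1, 0.8, 0.8]
gripper_width: 0.0
grasp_force: 0.0
```

```bash
cat > st.py <<'E'
from h import *
import sys
v=np.load("v.npy");s=arm.read_state();d=np.array(s["position"][:2])-v[:2];c,n=np.cos(v[2]),np.sin(v[2])
print("holder",c*d[0]+n*d[1],-n*d[0]+c*d[1],"z",s["position"][2],"F",np.round(s["contact_force"],1),s["clock"])
if len(sys.argv)>1:
    a=imaging.get_image("scene")["frame"][:,:,::-1];b=imaging.get_image("top")["frame"][:,:,::-1]
    f=lambda i,x,y,w:cv2.resize(i[y:y+w,x:x+w],(400,400),interpolation=cv2.INTER_CUBIC)
    cv2.imwrite("pics/"+sys.argv[1],np.hstack([f(a,205,140,160),f(b,205,130,140)]))
E
python3 st.py c2.png
```

```text
holder -100.67663099667953 158.1621380001998 z 18.591777926177386 F [-0.1  0.8  0.8] 7.65
```

View pics/c2.png

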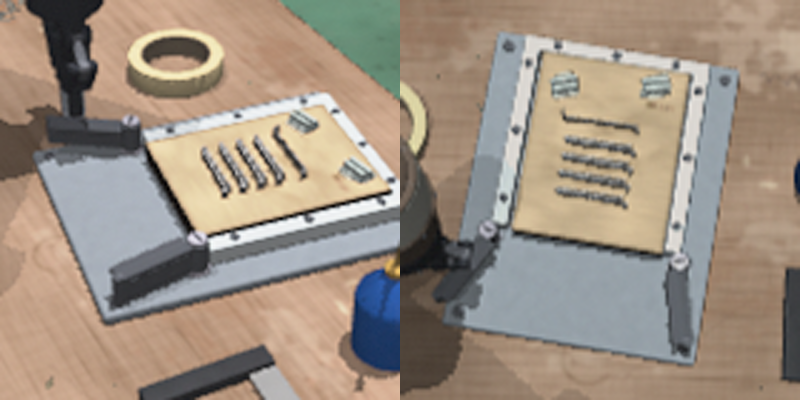

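The die is home, and the finger stands outside the untouched left bar (top-view crop about (460,255)). Now I'll sweep the bar shut.

>>> arm_command --rows '[{"grip":0,"linear":[-4,10,0],"rot":[0,0,0]},{"grip":0,"linear":[-5,19,0],"rot":[0,0,0]},{"grip":0,"linear":[-10,28,0],"rot":[0,0,0]},{"grip":0,"linear":[-15,37,0],"rot":[0,0,0]},{"grip":0,"linear":[-19,46,0],"rot":[0,0,0]},{"grip":0,"linear":[-22,56,0],"rot":[0,0,0]},{"grip":0,"linear":[-23,66,0],"rot":[0,0,0]},{"grip":0,"linear":[-22,78,0],"rot":[0,0,0]},{"grip":0,"linear":[-18,90,0],"rot":[0,0,0]},{"grip":0,"linear":[-18,90,0],"rot":[0,0,0]}]'

```text
clock: 9.0
position: [537.0, 95.2, 20.1]
ee_rot: [0.997, -0.071, -0.001, 0.0]
contact_force: [0.3, 0.7, -0.6]
gripper_width: -0.1
grasp_force: 0.0
```

```bash
python3 st.py
```

```text
holder -118.10242657340706 68.38485124565501 z 20.07407138677517 F [ 0.3  0.7 -0.6] 9.0
```

>>> arm_command --rows '[{"grip":0,"linear":[6,11,0],"rot":[0,0,0]},{"grip":0,"linear":[16,22,0],"rot":[0,0,0]},{"grip":0,"linear":[24,27,0],"rot":[0,0,0]},{"grip":0,"linear":[32,31,0],"rot":[0,0,0]},{"grip":0,"linear":[37,33,0],"rot":[0,0,0]},{"grip":0,"linear":[40,34,0],"rot":[0,0,0]},{"grip":0,"linear":[42,34,0],"rot":[0,0,0]},{"grip":0,"linear":[44,34,0],"rot":[0,0,0]}]'

```text
clock: 10.0
position: [573.9, 56.6, 20.1]
ee_rot: [0.998, -0.071, -0.002, 0.001]
contact_force: [-7.1, 4.2, 6.0]
gripper_width: 0.1
grasp_force: 4.5
```

```bash
python3 st.py
```

```text
holder -76.12499503301437 35.39827402797911 z 20.083514233531034 F [-7.1  4.2  6. ] 10.0
```

>>> arm_command --rows '[{"grip":0,"linear":[2,0,0],"rot":[0,0,0]},{"grip":0,"linear":[3,0,0],"rot":[0,0,0]},{"grip":0,"linear":[3,0,0],"rot":[0,0,0]},{"grip":0,"linear":[-10,0,0],"rot":[0,0,0]},{"grip":0,"linear":[-40,0,0],"rot":[0,0,0]},{"grip":0,"linear":[-40,0,-55],"rot":[0,0,0]},{"grip":0,"linear":[-40,50,-70],"rot":[0,0,0]},{"grip":0,"linear":[-35,110,-70],"rot":[0,0,0]},{"grip":0,"linear":[-32,170,-70],"rot":[0,0,0]},{"grip":0,"linear":[-32,183,-70],"rot":[0,0,0]}]'

```text
clock: 11.25
position: [518.4, -122.7, 90.6]
ee_rot: [0.997, -0.072, 0.001, 0.0]
contact_force: [-0.2, 0.3, -0.9]
gripper_width: 0.3
grasp_force: 0.0
```

```bash
python3 st.py c3.png; python3 -c "
from h import *
p=imaging.get_image('top');v=np.load('v.npy')
for q in ['button_right_tip','button_left_tip']: print(models.tip_of(p,q)[:1])
"
```

```text
holder -105.94247026610145 -149.95499349531107 z 90.57519671255693 F [-0.2  0.3 -0.9] 11.25
[]
[{'pixel': [355.3, 193.7], 'score': 0.52}]
```

View pics/c3.png

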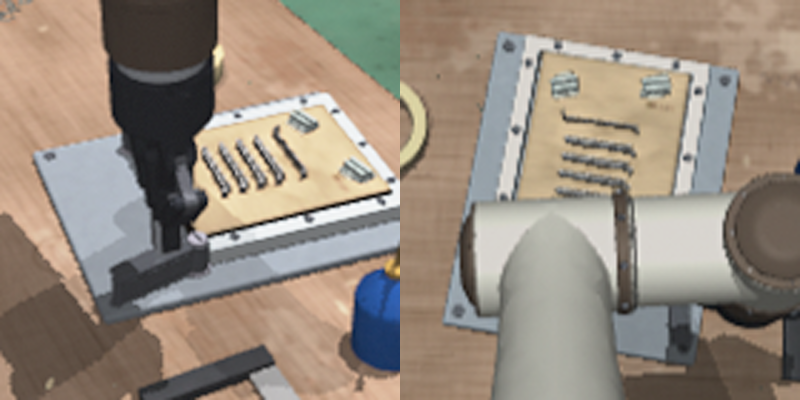

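The right bar is still open. The finger is above and outside it, clear of the square.

>>> arm_command --rows '[{"grip":0,"linear":[0,0,40],"rot":[0,0,0]},{"grip":0,"linear":[0,0,70],"rot":[0,0,0]},{"grip":0,"linear":[-5,-10,71],"rot":[0,0,0]},{"grip":0,"linear":[-9,-20,71],"rot":[0,0,0]},{"grip":0,"linear":[-11,-28,71],"rot":[0,0,0]},{"grip":0,"linear":[-14,-37,71],"rot":[0,0,0]},{"grip":0,"linear":[-17,-47,71],"rot":[0,0,0]},{"grip":0,"linear":[-18,-57,71],"rot":[0,0,0]},{"grip":0,"linear":[-17,-69,71],"rot":[0,0,0]},{"grip":0,"linear":[-13,-81,71],"rot":[0,0,0]}]'

```text
clock: 12.75
position: [517.1, -37.2, 19.2]
ee_rot: [0.998, -0.07, -0.0, 0.0]
contact_force: [-0.3, -1.9, -0.3]
gripper_width: 0.1
grasp_force: 0.6
```

```bash
python3 st.py
```

```text
holder -119.18320122758965 -65.4815237937687 z 19.20473390308228 F [-0.3 -1.9 -0.3] 12.75
```

>>> arm_command --rows '[{"grip":0,"linear":[6,-9,0],"rot":[0,0,0]},{"grip":0,"linear":[16,-19,0],"rot":[0,0,0]},{"grip":0,"linear":[24,-24,0],"rot":[0,0,0]},{"grip":0,"linear":[32,-28,0],"rot":[0,0,0]},{"grip":0,"linear":[37,-31,0],"rot":[0,0,0]},{"grip":0,"linear":[40,-31,0],"rot":[0,0,0]},{"grip":0,"linear":[42,-31,0],"rot":[0,0,0]},{"grip":0,"linear":[44,-31,0],"rot":[0,0,0]}]'

```text
clock: 13.75
position: [563.7, -13.3, 19.2]
ee_rot: [0.997, -0.071, -0.002, 0.0]
contact_force: [-5.7, 5.0, 3.3]
gripper_width: -0.0
grasp_force: 3.4
```

```bash
python3 st.py
```

```text
holder -76.43407632382046 -35.33288935523979 z 19.167258622033422 F [-5.7  5.   3.3] 13.75
```

Stopped at holder x = -76, as on the left. I'll press a little more, then back off, rise and clear the view.

>>> arm_command --rows '[{"grip":0,"linear":[2,0,0],"rot":[0,0,0]},{"grip":0,"linear":[4,0,0],"rot":[0,0,0]},{"grip":0,"linear":[4,0,0],"rot":[0,0,0]},{"grip":0,"linear":[-10,0,0],"rot":[0,0,0]},{"grip":0,"linear":[-50,0,0],"rot":[0,0,0]},{"grip":0,"linear":[-60,0,-55],"rot":[0,0,0]},{"grip":0,"linear":[-60,0,-115],"rot":[0,0,0]},{"grip":0,"linear":[-60,-60,-170],"rot":[0,0,0]},{"grip":0,"linear":[-60,-120,-200],"rot":[0,0,0]},{"grip":0,"linear":[-60,-180,-200],"rot":[0,0,0]}]'

```text
clock: 15.0
position: [530.0, 157.1, 220.4]
ee_rot: [0.997, -0.071, 0.004, -0.002]
contact_force: [0.5, 0.2, -0.6]
gripper_width: 0.1
grasp_force: 0.0
```

>>> arm_command --rows '[{"grip":0,"linear":[0,-60,0],"rot":[0,0,0]},{"grip":0,"linear":[0,-120,0],"rot":[0,0,0]},{"grip":0,"linear":[0,-180,0],"rot":[0,0,0]},{"grip":0,"linear":[0,-240,0],"rot":[0,0,0]},{"grip":0,"linear":[0,-270,0],"rot":[0,0,0]},{"grip":0,"linear":[0,-270,0],"rot":[0,0,0]}]'

```text
clock: 15.75
position: [566.3, 425.0, 215.6]
ee_rot: [0.998, -0.069, 0.0, -0.0]
contact_force: [0.4, -0.7, -1.0]
gripper_width: 0.1
grasp_force: 0.0
```

```bash
python3 st.py c4.png
```

```text
holder -135.36721279017854 399.0122249746014 z 215.55316137900246 F [ 0.4 -0.7 -1. ] 15.75
```

View pics/c4.png

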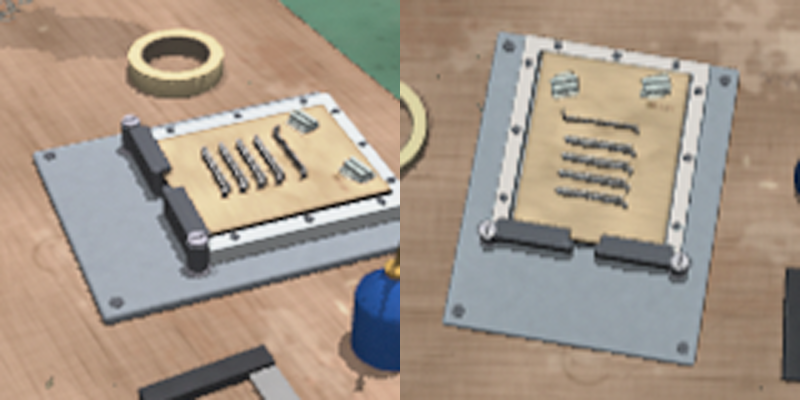

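Both bars lie across the die's front edge, in line with the pivots (top-view crop (487,231)–(680,262)). The die is against the back stop and the bystanders haven't moved.

```bash
python3 -c "
from bench import job
print(job.job_done())"
```

```text
the job is handed in; nothing more can be done
None
```

The die is fully home against the back stop, both turnbuttons are shut across its front edge, the tape roll, oil can and try square were left where they were, and the job was handed in at about 16 s.

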